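Load a plate blank under the spring clip of a marking fixture

ROBOT

A 6-joint arm with a two-finger parallel gripper is mounted at the origin on a cart in front of the work surface, level with it; the furniture and walls round the work are solid. World frame = base frame: x ahead of the robot, y to its left, z up, the work surface at z = 0. Lengths are in mm, angles in degrees, forces in N, time in s.
With the tool pointing down it reaches from about 300 to 850 mm from the base axis. Payload 4.2 kg.
Tool frame: the origin (TCP) lies midway between the tips of the shut fingers; the grasp point (between the pads) lies 19 mm behind it; x points along the fingers, z is the direction in which the jaws open and shut, and the axes are right-handed (so a half turn about x gives the same grasp; the last joint's range is limited). The gripper opens to 91 mm and grips with 3 to 60 N. Pads are 32 mm wide; open, the fingers measure 118 mm over their backs; the gripper's body (76 mm by 178 mm) begins 60 mm behind the grasp point.
Start: joints at [-67.265, 18.312, 89.639, -0, 72.044, -1.146], TCP at [232.786, -525.789, 213.976] pointing down, gripper open.
Joint ranges: [-177.97, 177.97], [-48.28, 115.42], [12.27, 149.76], [-77.06, 257.06], [2.81, 150.46], [-146.56, 146.56]. Speed limits (degrees/s): [147.25, 147.25, 180, 180, 180, 180].

INTERFACE

Orientations are given as [roll, pitch, yaw] about the fixed x, y, z axes, in that order (R = Rz(yaw) Ry(pitch) Rx(roll)).
In Python, from workcell import env gives the robot as it stands.
- The arm moves only by the tool send_rows, never from a script. Its argument "commands" is a list that holds one entry, the list of rows, each a list of 6 numbers: the shift along the tool's x, y, z normalised to -1 to 1, where 1 is 0.1 m, then the turn, a rotation vector about the tool's x, y, z normalised to -1 to 1, where 1 is 2 pi rad. In form: [[[x, y, z, wx, wy, wz], ...]]. A call has 1 to 20 rows; each row is the pose to reach, as a shift and turn from the pose commanded when the call began, along the tool's axes at that moment, turning the shorter way round; what a row does not reach only later rows make up. A row lasts 1/8 s, in which the tool goes at most 62.5 mm and 10.7 degrees, less where a joint would pass 70% of its speed; a pose out of reach is approached as far as the arm can. A call with a number of a shift or a turn outside -1 to 1 is refused whole. A call with a gripper value outside its range is refused whole. "jaw" is the closure, from -1 (fully open) to 1 (shut), so that 0 is half open, set as the call begins (left out, the last holds). The fingers move at their own pace and stop on an object; "force" is the grip in N (left out, the last holds). Time passes only in rows, so rows that repeat a pose let the fingers close. It gives the time, the measured TCP pose, the force and the opening at its end, in the units of the state.
- env.state(): the state, without advancing time (a new reading comes with each control period).
- env.grab_frame(name): name is "side" or "top" or "wrist"; returns (picture, depth): 480x640x3 uint8, red, green, blue; 480x640 float32, mm along the optical axis (not along the pixel's ray), 0 where there is no reading.
- env.get_calibration(name): a dict with "mtx" (3x3 intrinsics, pixels), "dist_coeffs" ([k1, k2, p1, p2, k3] as OpenCV has them; the pictures are not rectified), "camera_from_world" (4x4, takes a point from world to camera coordinates). Camera axes: x right, y up, looking along -z (the intrinsics and any distortion apply to the point x, -y, -z); pixel columns grow to the right and rows downward; lengths in mm; the calibration is good to about 2 mm. A picture is of the moment at which its call begins: read the wrist's pose just before it. get_calibration takes no time and is no camera call; for the wrist camera it gives the pose at the moment of the call.
- env.job_done(): hands the job in, once; it reports no verdict.
The state is a dict: "time_s": time; "qpos": joint angles; "qvel": joint speeds; "effort": joint torques, N m; "ee_pos": TCP position; "ee_rot": TCP orientation; "force": force on the tool from outside, world axes, zero at the start; "torque": the same for the moment, N m; "gripper_width": finger opening in mm.
Only numpy, scipy, OpenCV 4.12 (cv2) and the standard library are available. Lean on these libraries where they do the work, as an engineer would, in place of code of your own. Each camera call takes 0.05 s, during which the arm holds its last target.

TASK

Load the steel blank into the marking fixture: press the tail of the spring clip down with one fingertip and keep it down while the other fingertip pushes the blank along the ledges, under the raised nose, fully home against the end stop. Then let the clip come down on the blank and move clear. The blank is only pushed, never picked up, and the things lying around stay where they are.

Things in the scene. Friction and masses are not known exactly. Their poses are not given: they have to be found in the camera images.
- fixture: Marking fixture fixed to the bench; all below z = 55 mm. Origin on the bench under the track's centre line. x = push direction (away from the robot, turned up to 0.3 rad), y left, towards the clip's tail, z up. Plywood base x -111..75, y -49..95, 12 mm thick. The blank slides on two aluminium ledges: tops z = 30, y -32..-12 and 12..32, x -106..62. Between them an open 24 mm slot down to z = 12.
- end_stop (a point): Centre of the end stop's face, which the blank's leading edge meets: fixture x = 58, y = 0, z = 34 mm (stop's top at z = 38). Steel side guides 52 mm apart, tops z = 36, run from x = 20 to it, with a flared lead-in from x = -4. The clip's two bearing blocks (y 33..47, top z = 37.5) stand at x = -108 and 38.
- blank: Flat steel plate 64 (x) x 50 (y) x 8 (z) mm, about 0.2 kg, with two small dark screw holes, loose on the ledges in front of the clip's nose. Origin: centre of its underside; axes nearly along the fixture's. In the fixture's frame its origin starts at x = -44..-27 mm and is at x = 26 mm when home against the end stop.
- clip (a joint): Angle (rad) of the steel spring clip on a rod along fixture x at y = 38, z = 31 mm. 0 = nose down, barring the blank's way (nose x 20..34, y 10). It grows as the tail is pressed down, to a stop at 0.55; above 0.31 the nose clears the blank, 0.35..0.5 is good. It springs back when released (about 5 N at the pad at 0, 10 N at 0.45); released on a blank it rests at 0.265.
- clip_pad (a point): Middle of the top face of the clip's tail, a ribbed plate, x -105..1, y about 43..83 mm, to press anywhere along its length (a fingertip can slide along it). At angle 0 it rises outward by 0.45 rad; at 0.45 it is level, top z = 32.5, within the height of the blank's edge (z 30..38). This point: fixture x = -52, 27 mm from the rocking axis; at angle 0 at y = 62, z = 44.
- hex_bolt: Bystander: steel bolt standing on its head, 54 mm tall, right of the fixture. Origin: centre of its underside.
- pine_bit: Bystander: sawn pine block 28 x 36 x 22 mm, right of the fixture. Origin: centre of its underside.
- centre_punch: Bystander: steel punch 120 mm long, 10 mm thick, lying beyond the end stop. Origin: centre of its underside.
- weld_magnet: Bystander: flat red magnet square 79 x 35 x 16 mm. Origin: centre of its underside.
- sand_block: Bystander: cork sanding block 100 x 56 x 29 mm. Origin: centre of its underside.
- tape_roll: Bystander: roll of tape, 96 mm wide, 25 mm high, lying flat. Origin: centre of its underside.
There are look-alikes about, which are no part of the job. Several things have the shape of the blank; the one meant has the colours described above.

How it is judged:
By the outcome, as a careful person would: the job done as asked, in the order asked, and still so for the second after the job is handed in, with the robot touching nothing.
It also fails if it takes over 51 s, if anything falls off the work surface, if the arm or the gripper's body presses on something with over 40 N, if the wrist force passes 120 N, or if a joint passes its speed limit or range.

## Working session

There is one attempt and no reset: what is moved stays moved. The work goes in short steps, Python scripts to look and compute and a tool call to move; the robot and the scene stay as the last step left them, time stands still between calls to the robot, and variables do not carry over. Pictures are saved under pics/ and viewed, and the job is handed in when it is done.

Besides the shell and the picture viewer there is one more tool, called after "Emit:" in YAML: its name, and indented under it one key for each argument. send_rows: Moves the arm, as the interface text tells. Its arguments: {"type":"object","properties":{"commands":{"type":"array","items":{"type":"array","items":{"type":"array","items":{"type":"number","minimum":-1,"maximum":1}}}},"jaw":{"type":"number"},"force":{"type":"number"}},"required":["commands"]}

```bash
ls; mkdir -p pics; python3 - <<'E'
from workcell import env
import cv2,numpy as np
print(env.state())
for n in ["side","top","wrist"]:
    c=env.get_calibration(n); print(n,np.round(c["mtx"],1).tolist(),c["dist_coeffs"],np.round(c["camera_from_world"],3).tolist())
    p,d=env.grab_frame(n); cv2.imwrite(f"pics/{n}0.png",p[:,:,::-1]); np.save(f"pics/{n}0_d.npy",d);np.save(f"pics/{n}0_p.npy",p)
E
```

```text
pics
{'time_s': 0.0, 'qpos': array([-6.72654779e+01,  1.83490717e+01,  8.97061666e+01, -3.16847784e-03,
        7.20432564e+01, -1.14542107e+00]), 'qvel': array([-0.04407788, -0.07358228,  0.04989298, -0.06206853, -0.08353779,
        0.06261641]), 'effort': array([ 3.08238350e-04, -4.12452722e+01, -2.31975639e+01,  7.30394572e-02,
        4.59035242e-02, -1.25845859e-04]), 'ee_pos': array([ 232.56643343, -525.31692409,  213.14765871]), 'ee_rot': array([-179.39357653,   89.90145929,  114.48734606]), 'force': array([0.35918889, 0.19262463, 0.26629779]), 'torque': array([-0.00021441, -0.03053638,  0.03926316]), 'gripper_width': 91.08578314533013}
side [[503.9, 0.0, 310.4], [0.0, 503.9, 240.9], [0.0, 0.0, 1.0]] [-0.04228974  0.          0.          0.          0.        ] [[0.994, -0.108, 0.004, -573.041], [0.041, 0.419, 0.907, -21.051], [-0.1, -0.901, 0.421, -1243.339], [0.0, 0.0, 0.0, 1.0]]
top [[461.1, 0.0, 322.8], [0.0, 461.1, 233.7], [0.0, 0.0, 1.0]] [-0.06852415  0.          0.          0.          0.        ] [[-0.028, -1.0, 0.005, -96.721], [0.987, -0.027, 0.158, -547.111], [-0.158, 0.009, 0.987, -909.345], [0.0, 0.0, 0.0, 1.0]]
wrist [[381.9, 0.0, 317.8], [0.0, 381.9, 240.9], [0.0, 0.0, 1.0]] [-0.05600364  0.          0.          0.          0.        ] [[0.405, -0.914, -0.0, -574.525], [0.885, 0.392, -0.25, 27.831], [0.229, 0.101, 0.968, -389.995], [0.0, 0.0, 0.0, 1.0]]
```

View pics/top0.png

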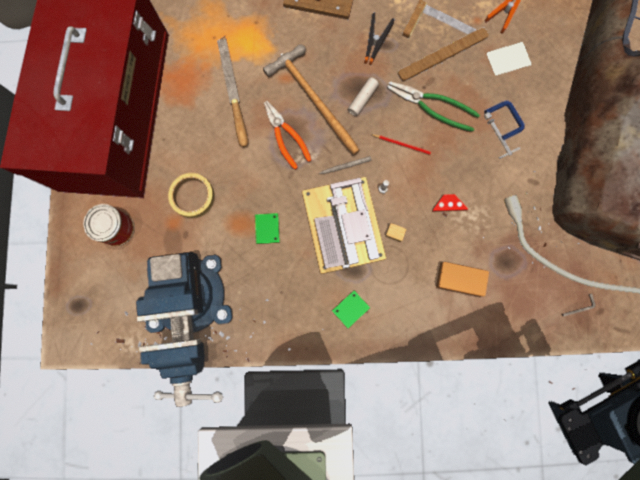

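View pics/side0.png

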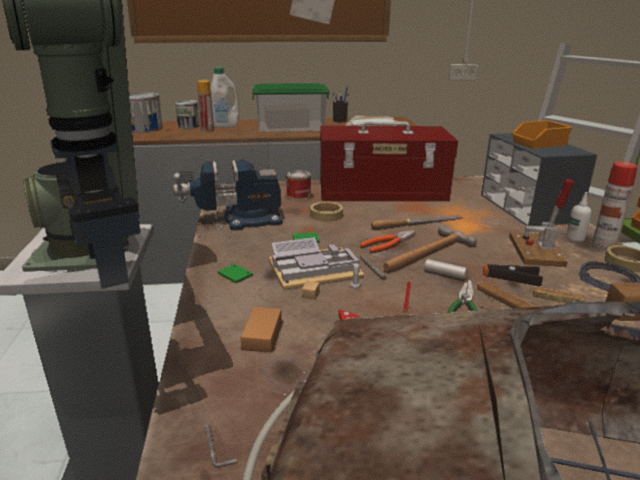

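View pics/wrist0.png

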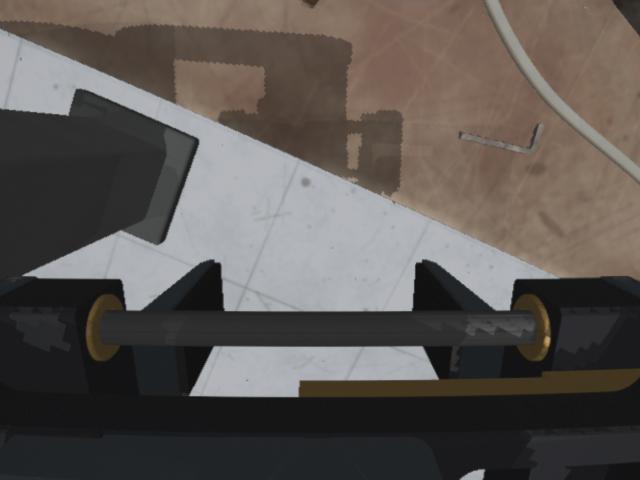

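The top view shows the fixture (yellow plywood) at about (345,225), with a steel plate on it at (357,227). The plates that could be taken for the blank are green (267,228), green (351,310), and the white card (509,58). The blank should be the steel one on the ledges at (357,227), so I'm checking it in a crop.

```bash
cat > h.py <<'E'
import numpy as np,cv2
from workcell import env
def ray(c,uv):
    uv=np.array(uv,float).reshape(-1,1,2)
    n=cv2.undistortPoints(uv,c["mtx"],c["dist_coeffs"]).reshape(-1,2)
    d=np.c_[n[:,0],-n[:,1],-np.ones(len(n))]
    T=c["camera_from_world"];R=T[:3,:3];o=-R.T@T[:3,3]
    return o,d@R
def onz(c,uv,z):
    o,d=ray(c,uv); s=(z-o[2])/d[:,2]; return o+d*s[:,None]
def proj(c,P):
    P=np.atleast_2d(P).astype(float);T=c["camera_from_world"];q=P@T[:3,:3].T+T[:3,3]
    q=q*[1,-1,-1]
    return cv2.projectPoints(q,np.zeros(3),np.zeros(3),c["mtx"],c["dist_coeffs"])[0].reshape(-1,2)
E
python3 - <<'E'
from h import *
p=np.load("pics/top0_p.npy")
c=env.get_calibration("top")
cv2.imwrite("pics/crop_top.png",cv2.resize(p[165:285,290:410,::-1],None,fx=5,fy=5,interpolation=cv2.INTER_CUBIC))
hsv=cv2.cvtColor(p,cv2.COLOR_RGB2HSV)
m=cv2.inRange(hsv,(18,70,140),(35,255,255)); m[:165]=0;m[285:]=0;m[:,:295]=0;m[:,388:]=0
k,l,st,ce=cv2.connectedComponentsWithStats(m)
pts=np.argwhere(m)[:,::-1].astype(np.float32)
r=cv2.minAreaRect(pts);b=cv2.boxPoints(r);print(r,b)
P=onz(c,b,12);print(P, [np.linalg.norm(P[i]-P[i-1]) for i in range(4)])
E
```

```text
((347.02392578125, 223.78616333007812), (86.14195251464844, 74.70915985107422), 77.09259033203125) [[300.9922  190.14761]
 [373.8136  173.45938]
 [393.05566 257.4247 ]
 [320.23425 274.11295]]
[[ 646.14060018  -67.41527295   12.        ]
 [ 679.52712811 -227.32776532   12.        ]
 [ 494.10216107 -259.7835921    12.        ]
 [ 463.10614469 -104.21348768   12.        ]] [np.float64(186.69686795237706), np.float64(163.3605382717482), np.float64(188.24398820440135), np.float64(158.62789925207505)]
```

View pics/crop_top.png

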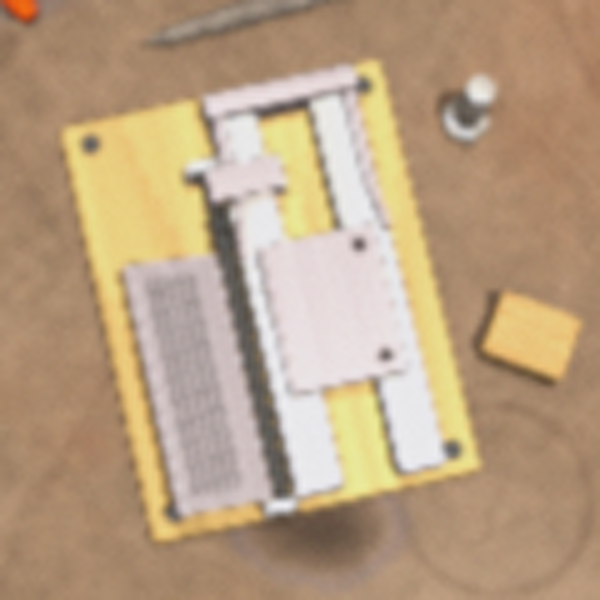

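The crop confirms it: a bare steel plate with two dark holes at crop (360,243) and (385,355), lying on the white ledges in front of the nose. The fixture pose comes next.

```bash
cat >> h.py <<'E'
from scipy.spatial.transform import Rotation as Ro
def rot(e): return Ro.from_euler('xyz',e,degrees=True).as_matrix()
def fit(F,W): # 2D rigid fixture->world
    F=np.array(F,float)[:,:2];W=np.array(W)[:,:2];f=F-F.mean(0);w=W-W.mean(0)
    a=np.arctan2((f[:,0]*w[:,1]-f[:,1]*w[:,0]).sum(),(f*w).sum());R=np.array([[np.cos(a),-np.sin(a)],[np.sin(a),np.cos(a)]])
    t=W.mean(0)-R@F.mean(0);res=W-(F@R.T+t);return a,t,res
E
python3 - <<'E'
from h import *
c=env.get_calibration("top")
b=np.array([[62,130],[380,60],[480,468],[155,542]])/5+[290,165]-0.4
P=onz(c,b,12)
a,t,res=fit([[75,95],[75,-49],[-111,-49],[-111,95]],P);print(P,a,t,res)
R=rot(env.state()["ee_rot"]);print(R)
cw=env.get_calibration("wrist")["camera_from_world"];o=-cw[:3,:3].T@cw[:3,3];print("cam in tool",R.T@(o-env.state()["ee_pos"]),(R.T@(-cw[2,:3])))
E
```

```text
[[ 645.07048137  -69.58102328   12.        ]
 [ 672.86686788 -209.01895735   12.        ]
 [ 492.90380092 -243.81953186   12.        ]
 [ 465.42988862 -105.04822558   12.        ]] 0.1941482546014869 [ 591.16699188 -175.96206313] [[-1.35900514 -1.30394837]
 [-1.34466275  0.55269645]
 [ 1.19776803  1.63726226]
 [ 1.50589985 -0.88601035]]
[[-5.01575247e-04  9.14384832e-01  4.04845807e-01]
 [ 1.17454164e-03  4.04846117e-01 -9.14384078e-01]
 [-9.99999184e-01  1.68758372e-05 -1.27704385e-03]]
cam in tool [-1.71149833e+02  7.05325857e+01 -1.66052287e-01] [ 0.96827225 -0.24989501  0.00115787]
```

Emit:
send_rows:
  commands:
    - [[0.05,0.45,-0.25,0,0,0],[0.1,0.9,-0.5,0,0,0]]

```text
time_s: 0.4
ee_pos: [295.2, -442.8, 203.4]
ee_rot: [159.5, 90.0, 93.3]
force: [1.0, 0.1, -1.1]
gripper_width: 91.5
```

Emit:
send_rows:
  commands:
    - [[0.05,0.45,-0.25,0,0,0],[0.1,0.9,-0.5,0,0,0]]

```text
time_s: 0.65
ee_pos: [357.6, -360.0, 193.6]
ee_rot: [155.5, 90.0, 89.4]
force: [-0.3, 0.1, 0.3]
gripper_width: 91.3
```

Emit:
send_rows:
  commands:
    - [[0.05,0.45,-0.25,0,0,0],[0.1,0.9,-0.5,0,0,0]]

```text
time_s: 0.9
ee_pos: [419.7, -277.8, 183.7]
ee_rot: [-77.7, 90.0, -143.8]
force: [0.7, -1.0, -0.1]
gripper_width: 91.2
```

Emit:
send_rows:
  commands:
    - [[0.05,0.45,-0.25,0.018,0,0],[0.1,0.9,-0.5,0.0355,0,0],[0.1,0.9,-0.5,0.0355,0,0],[0.1,0.9,-0.5,0.0355,0,0],[0.1,0.9,-0.5,0.0355,0,0]]

```text
time_s: 1.52
ee_pos: [480.3, -198.2, 174.0]
ee_rot: [-28.8, 90.0, -107.8]
force: [0.1, -0.5, -0.3]
gripper_width: 90.9
```

```bash
python3 - <<'E'
from h import *
c=env.get_calibration("wrist");s=env.state();print(s)
p,d=env.grab_frame("wrist"); np.savez("pics/w1.npz",p=p,d=d,T=c["camera_from_world"],mtx=c["mtx"],dist_coeffs=c["dist_coeffs"]);cv2.imwrite("pics/w1.png",p[:,:,::-1])
E
```

```text
{'time_s': 1.525, 'qpos': array([-2.36734535e+01,  1.50664312e+01,  1.00400317e+02, -2.47337848e-02,
        6.45309391e+01,  5.53063991e+01]), 'qvel': array([-0.23729353, -0.05558151, -0.05672929,  0.19980433, -0.06754816,
        0.23357223]), 'effort': array([ 4.30594962e-01, -3.66622782e+01, -2.18896991e+01,  8.46555526e-02,
       -4.28570411e-02, -6.22084553e-03]), 'ee_pos': array([ 480.34094434, -198.17572839,  174.03884529]), 'ee_rot': array([ -28.78728612,   89.9775503 , -107.75650307]), 'force': array([ 0.12846377, -0.492518  , -0.30593202]), 'torque': array([-0.0211554 ,  0.04612114,  0.00256887]), 'gripper_width': 90.8609354908158}
```

View pics/w1.png

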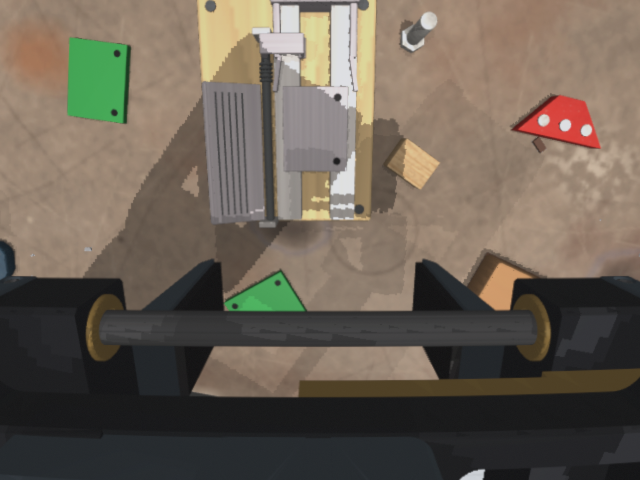

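```bash
python3 - <<'E'
import numpy as np,cv2
z=np.load("pics/w1.npz");p=z["p"]
cv2.imwrite("pics/w1c.png",cv2.resize(p[70:235,195:385,::-1],None,fx=3.5,fy=3.5,interpolation=cv2.INTER_CUBIC))
cv2.imwrite("pics/w1b.png",cv2.resize(p[0:120,195:385,::-1],None,fx=4,fy=4,interpolation=cv2.INTER_CUBIC))
E
```

```text
(no output)
```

View pics/w1c.png

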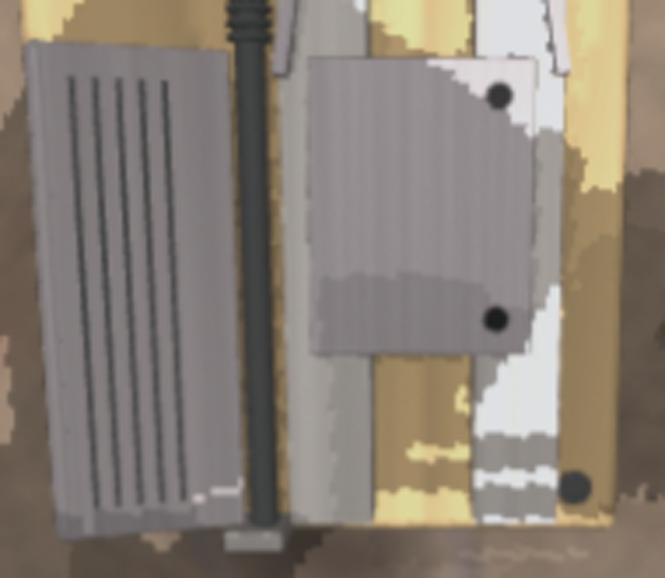

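View pics/w1b.png

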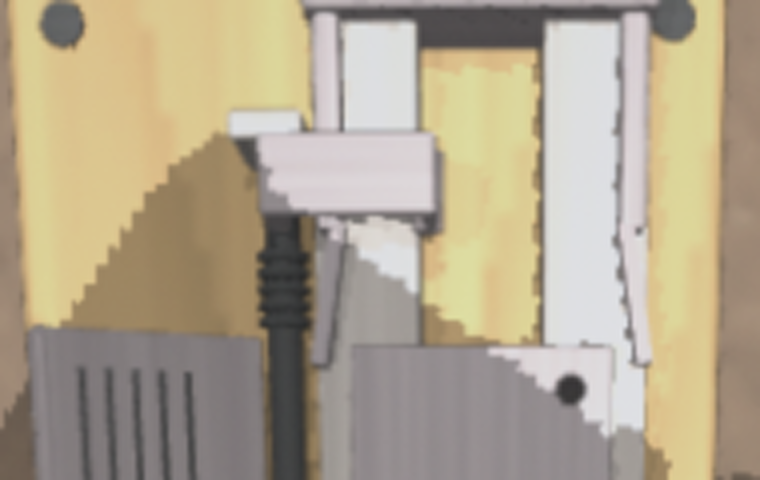

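```bash
python3 - <<'E'
from h import *
z=np.load("pics/w1.npz");c=dict(mtx=z["mtx"],dist_coeffs=z["dist_coeffs"],camera_from_world=z["T"])
A=lambda L:(np.array(L)/3.5+[195,70]-0.35)
B=lambda L:(np.array(L)/4+[195,0]-0.37)
near=onz(c,A([[557,523],[472,523],[373,521],[288,523]]),30)
W=[*near,onz(c,A([[613,525]]),12)[0]]
F=[[-106,-32],[-106,-12],[-106,12],[-106,32],[-111,-49]]
far=onz(c,B([[645,365],[322,365]]),36);print("flare",far)
# stop top front edge z=38 x=58
st=onz(c,B([[342,12],[622,18]]),38)
# dots
dots=onz(c,np.r_[B([[62,23],[674,18]]),A([[574,487]])],12)
print("dots",dots)
# ledge inner edge points for direction
e=onz(c,np.r_[B([[418,60],[543,60]]),A([[373,500],[472,500]])],30)
print("edge",e, np.arctan2(*(e[0]-e[2])[[1,0]]),np.arctan2(*(e[1]-e[3])[[1,0]]))
bl=onz(c,A([[308,57],[536,57],[533,353],[310,353]]),38)
a=(np.arctan2(*(e[0]-e[2])[[1,0]])+np.arctan2(*(e[1]-e[3])[[1,0]]))/2
for aa in [None,a]:
    if aa is None: a_,t,res=fit(F,W);print(res)
    else:
        a_=aa;R=np.array([[np.cos(a_),-np.sin(a_)],[np.sin(a_),np.cos(a_)]]);t=np.mean([w[:2]-R@np.array(f) for w,f in zip(W,F)],0)
    R=np.array([[np.cos(a_),-np.sin(a_)],[np.sin(a_),np.cos(a_)]])
    print(a_,t)
    for n,q in dict(near=W,bl=bl,flare=far,stop=st,edge=e).items(): print(n,np.round((np.array(q)[:,:2]-t)@R,1).tolist())
    print("blank yaw",[np.linalg.norm(bl[i]-bl[i-1]) for i in range(4)])
# depth check
d=z["d"]
for n,uv in dict(base=(365,140),ledge=(345,70),blank=(310,130),tail=(225,150),bench=(150,200)).items():
    o,r=ray(c,[uv]); P=o+r[0]*d[uv[1],uv[0]];print(n,P)
E
```

```text
flare [[ 593.29452976 -206.04315462   36.        ]
 [ 581.46246249 -145.34555126   36.        ]]
dots [[ 638.80174197  -80.19525051   12.        ]
 [ 662.36586283 -199.51971202   12.        ]
 [ 500.80924541 -231.15495416   12.        ]]
edge [[ 639.72269976 -152.96408405   30.        ]
 [ 644.22409685 -176.05575776   30.        ]
 [ 491.16579112 -182.12194045   30.        ]
 [ 495.68806186 -205.35319715   30.        ]] 0.1938102991168544 0.1947415538682625
[[-0.30838294 -0.51427539]
 [-0.29133008 -0.07880911]
 [ 0.36207176 -0.19273787]
 [-0.08299107  0.15501787]
 [ 0.32063233  0.63080451]]
0.19769889019472028 [ 592.07041124 -173.80082795]
near [[-106.4, -32.4], [-106.3, -12.0], [-105.7, 11.7], [-106.1, 32.2], [-110.6, -48.4]]
bl [[-1.5, 24.0], [-1.8, -25.5], [-65.5, -25.5], [-65.2, 25.1]]
flare [[-5.1, -31.9], [-4.8, 30.0]]
stop [[56.7, 24.5], [55.4, -26.6]]
edge [[50.8, 11.1], [50.7, -12.5], [-100.6, 11.7], [-100.7, -12.0]]
blank yaw [np.float64(63.65857583838042), np.float64(49.430775951836914), np.float64(63.66297847843194), np.float64(50.642457730855234)]
0.19427592649255845 [ 592.17463717 -174.15354082]
near [[-106.3, -32.4], [-106.3, -12.0], [-105.8, 11.7], [-106.2, 32.2], [-110.4, -48.5]]
bl [[-1.7, 24.3], [-1.7, -25.1], [-65.4, -25.4], [-65.3, 25.2]]
flare [[-5.1, -31.5], [-4.9, 30.3]]
stop [[56.6, 25.1], [55.5, -26.1]]
edge [[50.7, 11.6], [50.7, -11.9], [-100.6, 11.7], [-100.7, -12.0]]
blank yaw [np.float64(63.65857583838042), np.float64(49.430775951836914), np.float64(63.66297847843194), np.float64(50.642457730855234)]
base [ 559.49161219 -223.62982942   12.71970102]
ledge [ 607.24076265 -194.90292535   31.75049194]
blank [ 557.87722673 -177.0621078    37.9656998 ]
tail [ 530.98648433 -116.49321858   48.20812363]
bench [ 4.70793116e+02 -4.32961522e+01  5.38096496e-02]
```

```bash
cat >> h.py <<'E'
YAW=0.1943;T0=np.array([591.9,-174.2])
def tofix(P): 
    R=np.array([[np.cos(YAW),-np.sin(YAW)],[np.sin(YAW),np.cos(YAW)]]);return (np.atleast_2d(P)[:,:2]-T0)@R
def go(fx,fy,z):
    s=env.state();R=rot(s["ee_rot"]);w=np.array([T0[0]+fx*np.cos(YAW)-fy*np.sin(YAW),T0[1]+fx*np.sin(YAW)+fy*np.cos(YAW),z])
    Rt=np.array([[0,np.cos(YAW),np.sin(YAW)],[0,np.sin(YAW),-np.cos(YAW)],[-1,0,0]])
    print("now fix",tofix(s["ee_pos"]).round(1),s["ee_pos"][2].round(1),"shift/100",(R.T@(w-s["ee_pos"])/100).round(4),"turn/360",(Ro.from_matrix(R.T@Rt).as_rotvec(degrees=True)/360).round(5),"F",s["force"].round(1),"w",round(s["gripper_width"],1),"t",s["time_s"])
E
python3 -c "
from h import *
go(-87,31,100)"
```

```text
now fix [[-114.1   -2. ]] 174.1 shift/100 [ 0.7407  0.2702 -0.3311] turn/360 [-3.4e-04  4.0e-05  1.0e-05] F [-0.4  0.4 -0.1] w 91.1 t 1.575
```

Emit:
send_rows:
  commands:
    - [[0.37,0.27,-0.33,0,0,0],[0.74,0.27,-0.33,0,0,0],[0.74,0.27,-0.33,0,0,0],[0.74,0.27,-0.33,0,0,0],[0.74,0.27,-0.33,0,0,0],[0.74,0.27,-0.33,0,0,0]]
  jaw: -0.1

```text
time_s: 2.33
ee_pos: [501.7, -160.1, 101.1]
ee_rot: [57.9, 89.9, -21.0]
force: [1.1, 0.3, 1.1]
gripper_width: 49.8
```

```bash
python3 - <<'E'
from h import *
go(-87,31,60)
for n in ["wrist","side","top"]:
    p,d=env.grab_frame(n); cv2.imwrite(f"pics/{n}2.png",p[:,:,::-1]); np.save(f"pics/{n}2_d.npy",d)
    if n=="side": cv2.imwrite("pics/side2c.png",cv2.resize(p[170:320,220:400,::-1],None,fx=4,fy=4,interpolation=cv2.INTER_CUBIC))
E
```

```text
now fix [[-85.8  31.2]] 101.1 shift/100 [ 0.4115 -0.0128  0.0016] turn/360 [-0.00018  0.0002  -0.00032] F [1.1 0.3 1.1] w 49.8 t 2.325
```

View pics/wrist2.png

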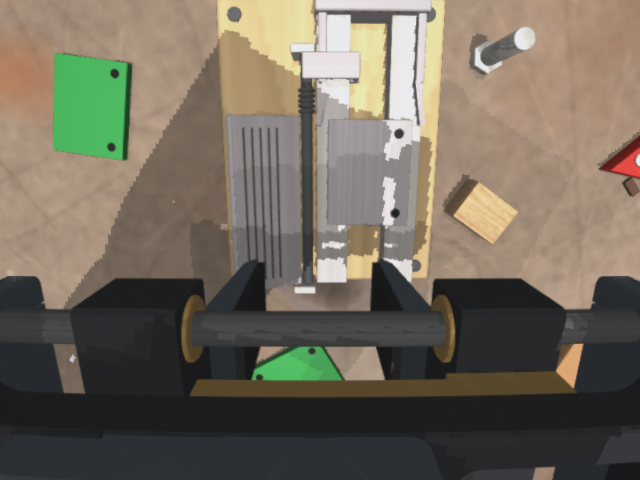

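View pics/side2c.png

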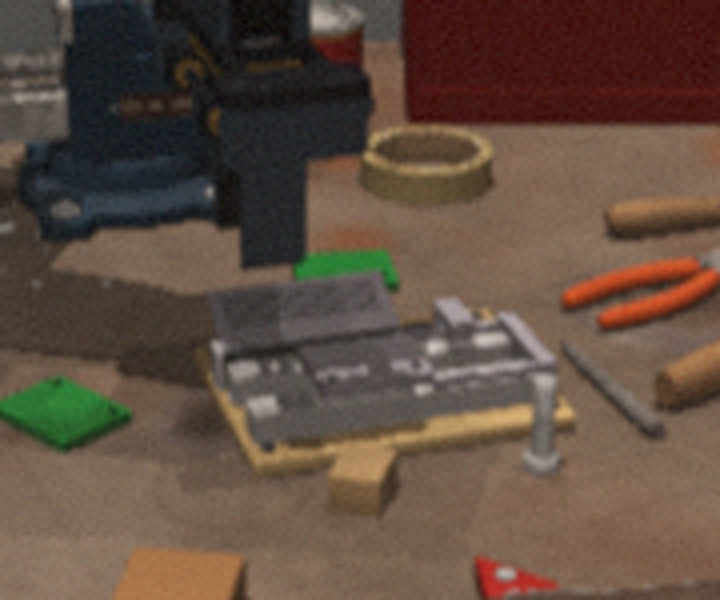

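```bash
python3 - <<'E'
from h import *
c=env.get_calibration("wrist")
for z in (100,):
    P=onz(c,[[251,262],[265,262],[372,262],[385,262]],z);print(z,tofix(P).round(1))
c2=env.get_calibration("side")
p=onz(c2,[[220+241/4,170+265/4],[220+303/4,170+262/4]],100);print(tofix(p))
E
```

```text
100 [[-70.1  63.2]
 [-70.1  56.6]
 [-70.2   6.1]
 [-70.2  -0.1]]
[[-102.75003623    3.39978079]
 [ -69.93603215   -2.41662576]]
```

The fingertip fronts sit at fixture x = -70, with the blank's trailing edge at -65.3, and the inner faces at y = 56 and y = 6, as planned. I'm descending onto the clip tail.

Emit:
send_rows:
  commands:
    - [[0.2,-0.01,0,0,0,0],[0.4,-0.01,0,0,0,0],[0.5,-0.01,0,0,0,0],[0.55,-0.01,0,0,0,0],[0.55,-0.01,0,0,0,0]]

```text
time_s: 3.1
ee_pos: [500.5, -159.9, 45.3]
ee_rot: [50.0, 90.0, -28.9]
force: [-0.0, 0.0, -0.1]
gripper_width: 49.8
```

Emit:
send_rows:
  commands:
    - [[0.03,0,0,0,0,0],[0.06,0,0,0,0,0],[0.09,0,0,0,0,0],[0.12,0,0,0,0,0],[0.12,0,0,0,0,0],[0.12,0,0,0,0,0]]

```text
time_s: 3.85
ee_pos: [500.6, -158.3, 34.4]
ee_rot: [140.2, 89.8, 61.2]
force: [-0.7, 5.5, 9.5]
gripper_width: 50.3
```

```bash
python3 - <<'E'
from h import *
go(-87,31,33)
p,d=env.grab_frame("side"); cv2.imwrite("pics/side3c.png",cv2.resize(p[170:320,220:400,::-1],None,fx=4,fy=4,interpolation=cv2.INTER_CUBIC))
c=env.get_calibration("wrist");p,d=env.grab_frame("wrist");cv2.imwrite("pics/w3.png",p[:,:,::-1])
E
```

```text
now fix [[-86.5  33.2]] 34.4 shift/100 [ 0.014  -0.0046  0.0219] turn/360 [-0.00033 -0.00033 -0.00027] F [-0.7  5.5  9.5] w 50.3 t 3.85
```

View pics/side3c.png

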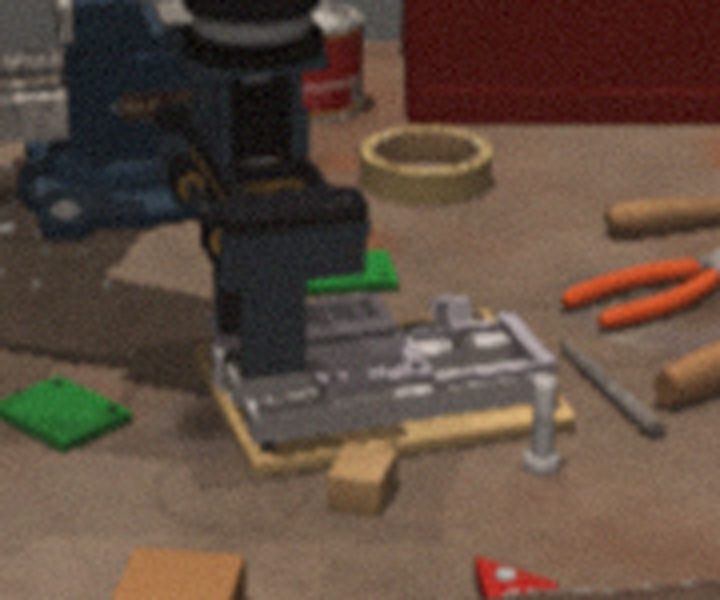

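View pics/w3.png

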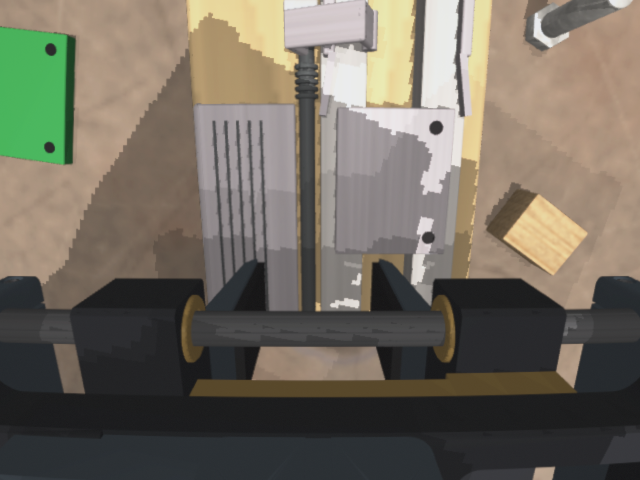

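Emit:
send_rows:
  commands:
    - [[0.007,0,0.01,0,0,0],[0.013,0,0.015,0,0,0],[0.013,0,0.015,0,0,0],[0.013,0,0.015,0,0,0]]

```text
time_s: 4.45
ee_pos: [500.7, -159.3, 33.2]
ee_rot: [151.6, 89.8, 72.6]
force: [-0.8, 8.1, 11.3]
gripper_width: 50.6
```

```bash
python3 - <<'E'
from h import *
go(-61,31,33)
c=env.get_calibration("wrist");p,d=env.grab_frame("wrist");cv2.imwrite("pics/w4.png",p[:,:,::-1])
def pt(u,v):
    o,r=ray(c,[(u,v)]);P=o+r[0]*d[v,u];return tofix(P)[0].round(1),P[2].round(1)
for q in [(300,25),(330,25),(360,22),(210,150),(240,150),(280,150),(240,220),(215,220),(370,150),(335,75)]: print(q,pt(*q))
E
```

```text
now fix [[-86.6  32.2]] 33.2 shift/100 [0.0026 0.2557 0.0118] turn/360 [-0.00041 -0.00049 -0.00026] F [-0.8  8.1 11.3] w 50.6 t 4.45
(300, 25) (array([26.6, 38.6]), np.float64(50.5))
(330, 25) (array([25.2, 27.6]), np.float64(55.3))
(360, 22) (array([25.7, 17.1]), np.float64(57.3))
(210, 150) (array([-18.8,  79.1]), np.float64(34.7))
(240, 150) (array([-19. ,  66.3]), np.float64(33.1))
(280, 150) (array([-19.1,  48.8]), np.float64(32.0))
(240, 220) (array([-50.2,  67.7]), np.float64(33.6))
(215, 220) (array([-50.,  79.]), np.float64(34.5))
(370, 150) (array([-19.1,  10. ]), np.float64(38.6))
(335, 75) (array([12.4, 24.7]), np.float64(29.8))
```

View pics/w4.png

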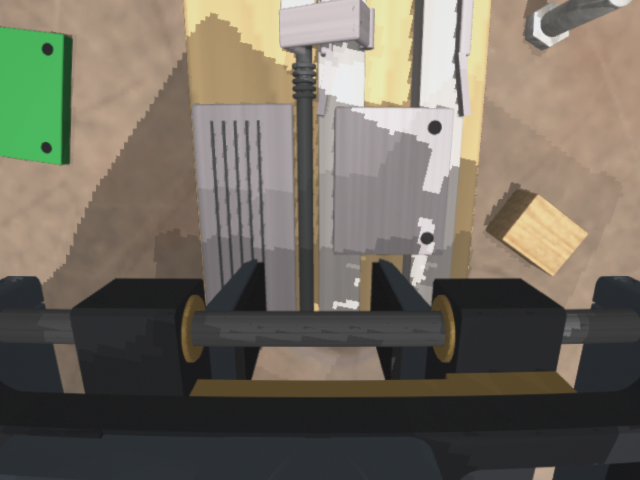

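Emit:
send_rows:
  commands:
    - [[0.01,0,0,0,0,0],[0.01,0.02,0,0,0,0],[0.01,0.04,0,0,0,0],[0.01,0.06,0,0,0,0],[0.01,0.08,0,0,0,0],[0.01,0.11,0,0,0,0],[0.01,0.14,0,0,0,0],[0.01,0.17,0,0,0,0],[0.01,0.2,0,0,0,0],[0.01,0.2,0,0,0,0]]

```text
time_s: 5.75
ee_pos: [516.3, -157.4, 31.5]
ee_rot: [-102.7, 89.6, 178.5]
force: [-9.6, -2.6, 13.5]
gripper_width: 50.0
```

```bash
cat > look.py <<'E'
from h import *
import sys
go(-22,31,33)
c=env.get_calibration("wrist");p,d=env.grab_frame("wrist");cv2.imwrite(f"pics/{sys.argv[1]}.png",p[:,:,::-1])
np.savez(f"pics/{sys.argv[1]}.npz",p=p,d=d,T=c["camera_from_world"],mtx=c["mtx"],dist_coeffs=c["dist_coeffs"])
for v in range(100,240,10):
  for u in (215,): 
    pass
# tail slope from depth
us=np.arange(215,290,3);v=180
o,r=ray(c,[(u,v) for u in us]);P=o+r*d[v,us][:,None];f=tofix(P);y=f[:,1];m=(y>46)&(y<82)
k=np.polyfit(y[m],P[m,2],1);print("tail slope",k[0].round(3),"angle~",(0.45-np.arctan(k[0])).round(3),"z@62",np.polyval(k,62).round(1))
E
python3 look.py w5
```

```text
now fix [[-70.9  31.1]] 31.5 shift/100 [-0.0182  0.4892  0.0015] turn/360 [ 0.00021 -0.00027  0.00119] F [-9.6 -2.6 13.5] w 50.0 t 5.75
tail slope -0.042 angle~ 0.492 z@62 32.1
```

View pics/w5.png

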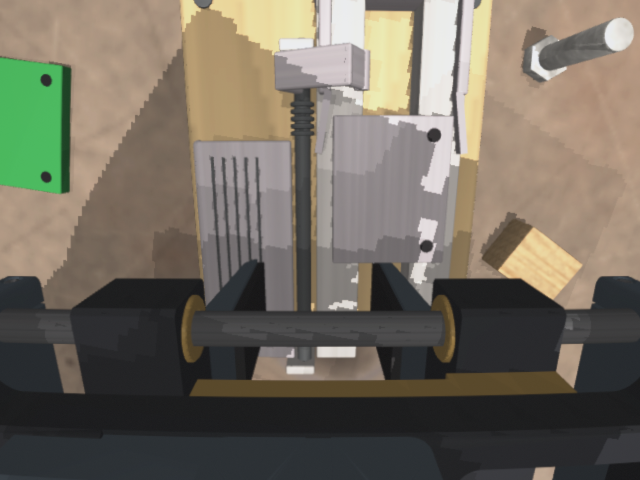

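Emit:
send_rows:
  commands:
    - [[-0.01,0.03,0,0,0,0],[-0.01,0.06,0,0,0,0],[-0.01,0.09,0,0,0,0],[-0.01,0.12,0,0,0,0],[-0.01,0.15,0,0,0,0],[-0.01,0.18,0,0,0,0],[-0.01,0.2,0,0,0,0],[-0.01,0.2,0,0,0,0]]

```text
time_s: 6.8
ee_pos: [536.1, -153.7, 32.6]
ee_rot: [-100.1, 89.6, -178.9]
force: [-9.6, -2.5, 11.2]
gripper_width: 50.6
```

```bash
python3 look.py w6
```

```text
now fix [[-50.8  30.9]] 32.6 shift/100 [-0.0063  0.2879 -0.0011] turn/360 [ 0.00019 -0.0002   0.00113] F [-9.6 -2.5 11.2] w 50.6 t 6.8
tail slope -0.005 angle~ 0.455 z@62 12.4
```

View pics/w6.png

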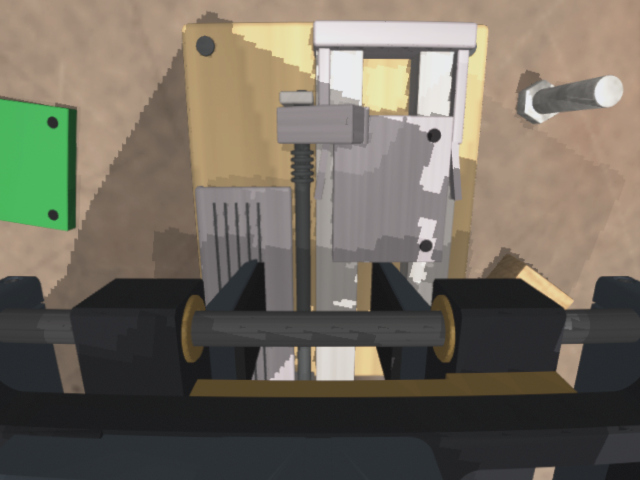

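The blank is tracking straight under the raised nose (leading edge at row 117, between the guides). I'm continuing the push.

Emit:
send_rows:
  commands:
    - [[0,0.03,0,0,0,0],[0,0.06,0,0,0,0],[0,0.09,0,0,0,0],[0,0.12,0,0,0,0],[0,0.15,0,0,0,0],[0,0.18,0,0,0,0],[0,0.21,0,0,0,0],[0,0.23,0,0,0,0],[0,0.23,0,0,0,0]]

```text
time_s: 7.98
ee_pos: [558.8, -149.4, 32.6]
ee_rot: [-99.3, 89.6, -178.1]
force: [-9.8, -2.6, 11.4]
gripper_width: 50.2
```

```bash
python3 look.py w7
```

```text
now fix [[-27.7  30.7]] 32.6 shift/100 [-0.004   0.0573 -0.0025] turn/360 [ 0.00016 -0.00018  0.00111] F [-9.8 -2.6 11.4] w 50.2 t 7.975
tail slope -0.296 angle~ 0.737 z@62 15.1
```

View pics/w7.png

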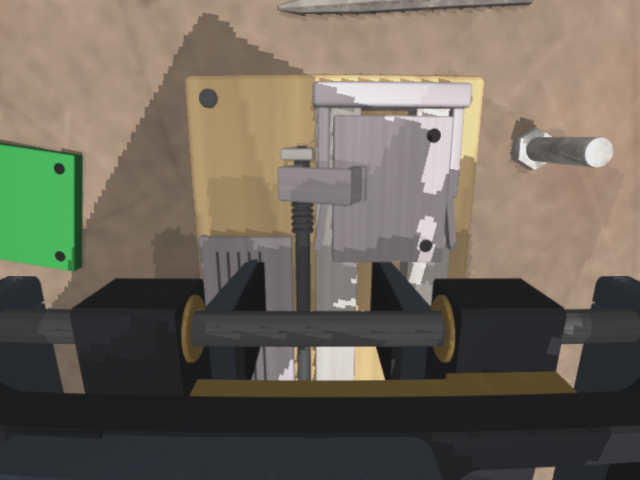

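Emit:
send_rows:
  commands:
    - [[0,0.015,0,0,0,0],[0,0.03,0,0,0,0],[0,0.045,0,0,0,0],[0,0.05,0,0,0,0],[0,0.05,0,0,0,0]]

```text
time_s: 8.65
ee_pos: [562.3, -148.7, 32.7]
ee_rot: [-98.5, 89.4, -177.3]
force: [-13.2, -3.7, 13.2]
gripper_width: 49.9
```

Emit:
send_rows:
  commands:
    - [[0,0.01,0,0,0,0],[0,0.02,0,0,0,0],[0,0.02,0,0,0,0]]

```text
time_s: 9.02
ee_pos: [562.4, -148.6, 32.6]
ee_rot: [-98.2, 89.2, -177.0]
force: [-17.3, -4.4, 16.7]
gripper_width: 50.2
```

The tool has stopped advancing (0.1 mm for 2 mm commanded) and the push force rose from 10 to 17 N. I'm checking that this is the end stop.

```bash
python3 look.py w8; python3 - <<'E'
import cv2
p=cv2.imread("pics/w8.png");cv2.imwrite("pics/w8c.png",cv2.resize(p[80:280,290:490],None,fx=3,fy=3,interpolation=cv2.INTER_CUBIC))
E
```

```text
now fix [[-24.   30.8]] 32.6 shift/100 [-0.0042  0.0198 -0.0021] turn/360 [ 0.00017 -0.00031  0.00214] F [-17.3  -4.4  16.7] w 50.2 t 9.025
tail slope -0.338 angle~ 0.776 z@62 15.2
```

View pics/w8c.png

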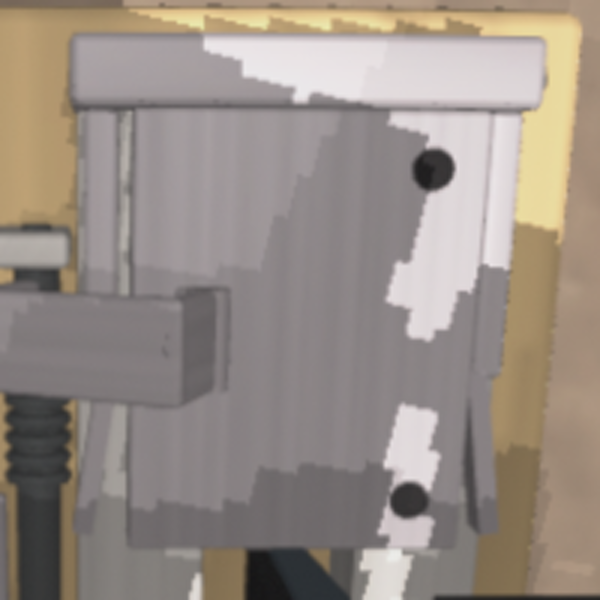

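```bash
python3 - <<'E'
from h import *
z=np.load("pics/w8.npz");c=dict(mtx=z["mtx"],dist_coeffs=z["dist_coeffs"],camera_from_world=z["T"])
A=lambda L:(np.array(L)/3+[290,80]-0.33)
print("blank lead L,R; trail R,L",tofix(onz(c,A([[133,108],[488,108],[465,548],[128,546]]),38)).round(1).tolist())
print("stop face L,R",tofix(onz(c,A([[90,106],[530,108]]),38)).round(1).tolist())
E
```

```text
blank lead L,R; trail R,L [[57.6, 24.2], [58.0, -25.0], [-6.1, -27.2], [-5.8, 24.2]]
stop face L,R [[57.8, 30.1], [58.1, -30.9]]
```

Leading edge measures x ≈ 57.8 against the stop face at 58, trailing edge ≈ -6, so the blank is home. I'll ease back slightly with the clip still held, then lift.

Emit:
send_rows:
  commands:
    - [[0,-0.04,0,0,0,0],[0,-0.08,0,0,0,0],[0,-0.11,0,0,0,0],[0,-0.13,0,0,0,0],[0,-0.13,0,0,0,0]]

```text
time_s: 9.7
ee_pos: [561.4, -149.9, 35.1]
ee_rot: [78.6, 89.3, -0.4]
force: [4.9, 4.1, 10.1]
gripper_width: 50.2
```

```bash
python3 look.py w9; python3 - <<'E'
import cv2
p=cv2.imread("pics/w9.png");cv2.imwrite("pics/w9c.png",cv2.resize(p[60:280,290:490],None,fx=2.7,fy=2.7,interpolation=cv2.INTER_CUBIC))
E
```

```text
now fix [[-25.3  29.7]] 35.1 shift/100 [ 0.0212  0.0326 -0.0132] turn/360 [-0.00046  0.00038 -0.00185] F [ 4.9  4.1 10.1] w 50.2 t 9.7
tail slope -0.005 angle~ 0.455 z@62 12.4
```

View pics/w9c.png

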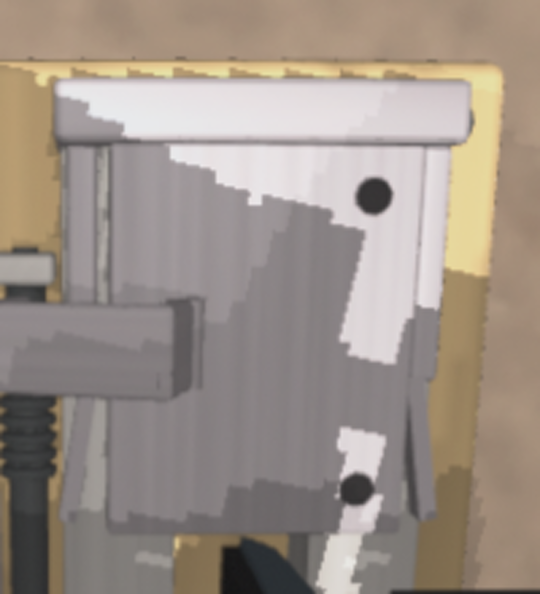

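Emit:
send_rows:
  commands:
    - [[-0.03,0,0,0,0,0],[-0.06,0,0,0,0,0],[-0.09,0,0,0,0,0],[-0.12,0,0,0,0,0],[-0.2,0,0,0,0,0],[-0.4,0,0,0,0,0],[-0.7,0,0,0,0,0],[-0.9,0,0,0,0,0],[-0.9,0,0,0,0,0],[-0.9,0,0,0,0,0]]

```text
time_s: 11.0
ee_pos: [555.8, -150.1, 120.9]
ee_rot: [-113.4, 89.9, 167.7]
force: [-0.3, -1.0, 0.8]
gripper_width: 50.3
```

Emit:
send_rows:
  commands:
    - [[0,-0.5,0,0,0,0],[0,-0.8,0,0,0,0],[0,-0.8,0,0,0,0],[0,-0.8,0,0,0,0],[0,-0.8,0,0,0,0]]

```text
time_s: 11.62
ee_pos: [478.9, -165.6, 121.4]
ee_rot: [66.8, 90.0, -12.0]
force: [0.2, -1.0, 1.0]
gripper_width: 50.0
```

```bash
python3 look.py w10; python3 - <<'E'
from workcell import env
import cv2
p=cv2.imread("pics/w10.png");cv2.imwrite("pics/w10c.png",cv2.resize(p[0:240,180:400],None,fx=2.5,fy=2.5,interpolation=cv2.INTER_CUBIC))
p,d=env.grab_frame("side");cv2.imwrite("pics/side10c.png",cv2.resize(p[170:320,220:400,::-1],None,fx=4,fy=4,interpolation=cv2.INTER_CUBIC))
p,d=env.grab_frame("top");cv2.imwrite("pics/top10.png",p[:,:,::-1])
E
```

```text
now fix [[-109.2   30.2]] 121.4 shift/100 [ 0.8841  0.8717 -0.008 ] turn/360 [-1.e-05  2.e-05 -5.e-05] F [ 0.2 -1.   1. ] w 50.0 t 11.625
tail slope 0.194 angle~ 0.259 z@62 37.6
```

View pics/w10c.png

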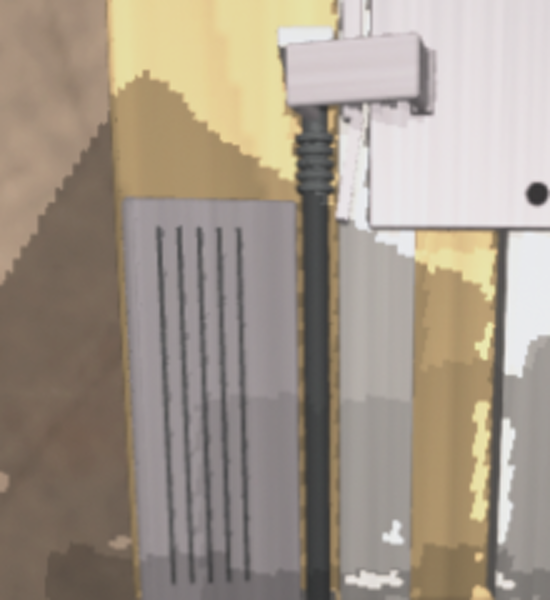

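View pics/side10c.png

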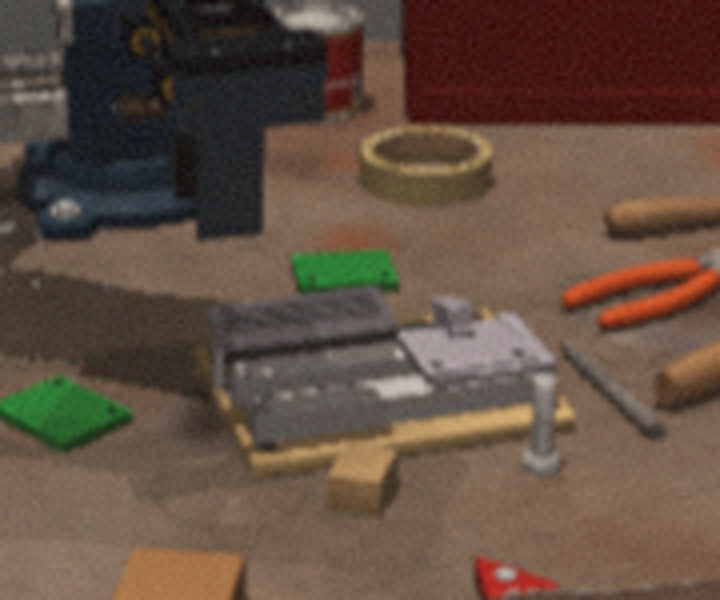

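View pics/top10.png

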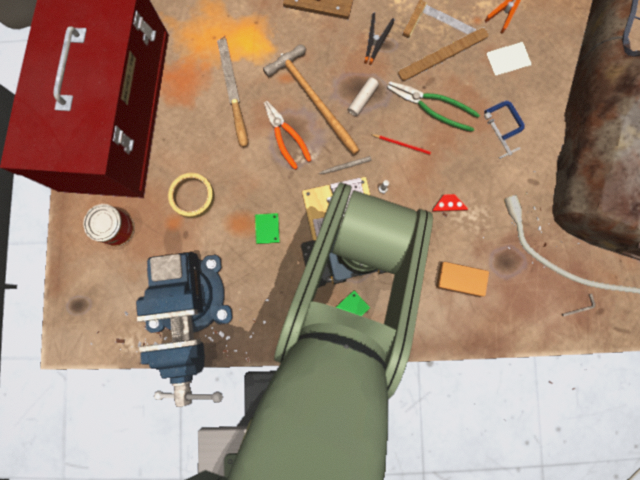

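```bash
python3 - <<'E'
from h import *
z=np.load("pics/w10.npz");c=dict(mtx=z["mtx"],dist_coeffs=z["dist_coeffs"],camera_from_world=z["T"])
print("trail",tofix(onz(c,np.array([[372,228],[535,229]])/2.5+[180,0]-0.3,38)).round(1).tolist())
E
```

```text
trail [[-6.7, 23.4], [-6.7, -17.8]]
```

The trailing edge reads -6.7 (ideal -6.0), which is within calibration error. I'll look at the stop directly to make sure.

Emit:
send_rows:
  commands:
    - [[-0.4,0.2,0.25,0,0,0],[-0.5,0.4,0.25,0,0,0],[-0.5,0.4,0.25,0,0,0],[-0.5,0.4,0.25,0,0,0],[-0.5,0.4,0.25,0,0,0]]

```text
time_s: 12.4
ee_pos: [520.7, -182.2, 170.8]
ee_rot: [-116.8, 89.9, 164.3]
force: [0.4, 0.7, 0.1]
gripper_width: 50.2
```

```bash
python3 look.py w11; python3 - <<'E'
import cv2
p=cv2.imread("pics/w11.png");cv2.imwrite("pics/w11c.png",cv2.resize(p[30:190,220:420],None,fx=3.7,fy=3.7,interpolation=cv2.INTER_CUBIC))
E
```

```text
now fix [[-71.4   5.9]] 170.8 shift/100 [ 1.3771  0.4965 -0.2499] turn/360 [-8.0e-05 -1.6e-04  3.2e-04] F [0.4 0.7 0.1] w 50.2 t 12.4
tail slope 0.18 angle~ 0.272 z@62 37.3
```

View pics/w11c.png

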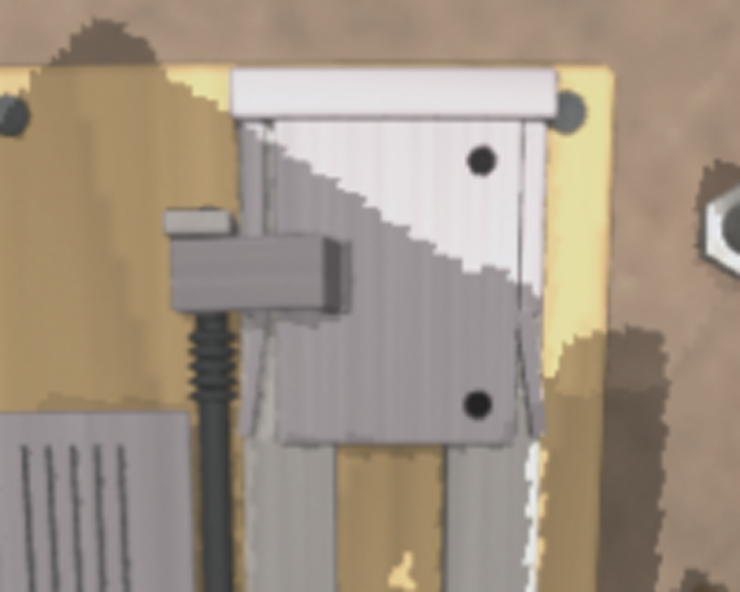

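There is no gap between the blank and the stop (crop row 118), the nose rests on the blank, and the tail-slope angle is ≈ 0.27. I'm handing the job in.

```bash
python3 -c "
from workcell import env
print(env.job_done()); print(env.state()['time_s'])"
```

```text
the job is handed in; nothing more can be done
None
the job is handed in; nothing more can be done
```

The blank is loaded and clamped in the fixture. With the left fingertip I pressed the clip's tail to about 0.36–0.49 rad and held it there. Meanwhile the other fingertip pushed the blank about 60 mm along the ledges, under the raised nose, until it met the end stop. Then I backed off about 1.3 mm, lifted so the clip came down on the blank, and moved clear. The job was handed in at about 12.4 s.

- **Blank home:** during the push, forward motion stopped and the push force rose from 10 to 17 N. At that point the leading edge measured x ≈ 57.8, against the stop face at 58. In the last close view there was no gap at the stop.
- **Clip down:** the tail's slope gives 0.26–0.27 rad, where about 0.265 is expected for a clip resting on a blank.
- **Robot clear:** the tool force was about 0 and the fingertips were about 170 mm above the bench.
- **Surroundings:** in the last side and top views the loose things were where they started.

Some readings disagreed:
- After release, one view put the trailing edge at x = -6.7 instead of -6.0. That is within the 2 mm calibration error.
- While backing off with the clip still pressed, the tool rose about 2.5 mm. I estimate the clip eased to about 0.33 rad by then. The blank stayed against the stop.
- Some of the automatic tail-slope readings taken during the push and back-off sampled points off the tail, so I ignored them.

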